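Index the mitre guide one hole towards the hand press

TASK

On the strap-mitre jig, hook a fingertip under the index pin's pull ring, lift the spring pin out of its hole, swing the guide arm one hole towards the side where the lever hand press stands, and let the pin drop fully home in that hole. Work gently with the fingertip: do not pinch the ring, do not force the arm against a seated pin, and leave the other things on the bench where they are. Finish clear of everything.

Things in the scene. Friction and masses are not known exactly. Their poses are not given: they have to be found in the camera images.
- jig: fixed steel base plate on the table, 12 mm thick, spanning x -200..50, y -110..110 mm here. Origin: the guide arm's pivot axis at table height; x from the pin's side to the pivot and on (away from the robot), y left seen from the robot, z up. Five 13 mm holes on an arc of 170 mm radius about the pivot, at -30, -15, 0, 15, 30 degrees from -x (plus towards +y)
- guide_arm (a joint): guide arm's angle about its vertical pivot, rad: 0 = along the jig's -x (middle hole, where it starts), positive swings the pin end to the jig's +y. Holes at 0, +-0.262, +-0.524; end stops +-0.56. Light friction (0.12 N m), stays where left. Aluminium bar 36 mm wide; tops above the table: bar 24, rail 44, round pin housing 52, collar under the ring 62 mm
- index_pin (a joint): lift of the spring index pin, m: 0 home in a hole, 0.010 tip just clears the plate, 0.016 upper stop. Needs 6 N at home to 9 N at the top, springs back when released. Let go between holes it rests on the plate at 0.010; within about 4 mm of a hole's centre it slips in by itself. When home the arm has 0.01 rad of play
- ring_mid (a point): centre of the round steel pull ring's opening, rigid on the pin's top, rises and swings with it: 89 mm above the table when home, 154 mm from the pivot. Rod 7 mm, inside 56, outside 70 mm. Its plane leans 30 degrees, top (121 mm high) towards the pivot. x: normal through the opening towards the pivot, 30 degrees down; y: level; z: up in the ring's plane
- press: fixed black hand press with a curved lever, base 160 x 85 mm, 330 mm tall, standing 0.3 to 0.45 m left or right of the jig. Origin: centre of its underside. The arm must go one hole to this side (its y in the jig's frame is positive or negative)
- tape_roll: roll of paper tape lying flat, 90 mm across, 20 mm high; loose, to be left alone. Origin: on its underside
- glue: white glue bottle, 48 mm across, 110 mm tall; loose, to be left alone. Origin: on its underside
- rivet_jar: small brass-coloured jar of rivets with a lid, 50 mm across, 50 mm tall; loose, to be left alone. Origin: on its underside
- phone: black phone lying flat, 150 x 72 x 9 mm; loose, to be left alone. Origin: on its underside
- mug: white mug, 80 mm across, 90 mm tall; loose, to be left alone. Origin: on its underside
- mallet: hammer lying on the table, up to about 30 mm high; loose, to be left alone. Origin: on its underside
- punch_block: dark wooden block, 70 x 45 x 30 mm; loose, to be left alone. Origin: on its underside

How it is judged:
On the way, in this order (a step that is already met when the one before it is completed fails the run):
1. the index pin is lifted until its tip is all but out of the hole, by the ring (value of joint index_pin above 0.008 m), for 0.1 s.
2. the guide arm has swung more than half a pitch towards the press (((y of press in the frame of jig above 0 m and value of joint guide_arm above 0.14 rad) or (y of press in the frame of jig below 0 m and value of joint guide_arm below -0.14 rad))), for 0.05 s.
At the end, for the whole second after the job is handed in: the guide arm stands at rest within 0.02 rad of the first hole (0.262 rad from the middle one) on the press's side, with the index pin home to within 2 mm (((y of press in the frame of jig above 0 m and value of joint guide_arm between 0.2418 and 0.2818 rad) or (y of press in the frame of jig below 0 m and value of joint guide_arm between -0.2818 and -0.2418 rad)) and value of joint index_pin below 0.002 m and velocity of joint guide_arm between -0.02 and 0.02 rad/s); the robot touches nothing.
It fails at once if the ring is taken between the fingers: grasp point on the ring's rod while touching it with more than 3 N (contact force between the fingers and jig above 3 N and distance between the grasp point and ring_mid between 0.027 and 0.036 m and x of the grasp point in the frame of ring_mid between -0.006 and 0.006 m).
It fails at once if the jig is pushed, pulled or squeezed with more than 35 N (contact force between the fingers and jig above 35 N).
It fails at once if a loose thing on the bench is moved or lifted by more than 30 mm (distance of any of tape_roll, glue, rivet_jar, phone, mug, mallet, punch_block from where it was at the start of the episode above 0.03 m).
It also fails if it takes over 64 s, if anything falls off the work surface, if the arm or the gripper's body presses on something with over 40 N, if the wrist force passes 120 N, or if a joint passes its speed limit or range.

ROBOT

A 6-joint arm with a two-finger parallel gripper is mounted at the origin on the work surface. World frame = base frame: x ahead of the robot, y to its left, z up, the work surface at z = 0. Lengths are in m, angles in rad, forces in N, time in s.
With the tool pointing down it reaches from about 0.3 to 0.875 m from the base axis. Payload 4.2 kg.
Tool frame: the origin (TCP) lies at the centre of the arm's flange, where the gripper is bolted on; the fingertips stand 173 mm ahead of it and the grasp point (between the pads) lies arm.grip_depth ahead of it (arm.grip_depth is the distance from the TCP to the grasp point, in m); z points along the fingers, y is the line along which they close (so a half turn about z gives the same grasp; the last joint's range is limited). The gripper opens to 85 mm and grips with 20 to 120 N. Pads are 22 mm wide; open, the fingers measure 114 mm over their backs; the gripper's body (76 mm by 85 mm) begins 54 mm behind the grasp point. The pads swing forward as they close: fully open they stand 13 mm farther back than shut.
Start: joints at [-1.225, 0.32, 1.565, -0, 1.257, -0.02], TCP at [0.206, -0.537, 0.405] pointing down, gripper open.
Joint ranges: [-3.11, 3.11], [-0.84, 2.01], [0.21, 2.61], [-1.34, 4.49], [0.05, 2.63], [-2.56, 2.56]. Speed limits (rad/s): [2.57, 2.57, 3.14, 3.14, 3.14, 3.14].

INTERFACE

Orientations are given as a rotation vector (axis times angle).
In Python, from station import status, optics, workorder, arm gives the robot as it stands.
- The arm moves only by the tool apply_moves, never from a script. Its argument "moves" is a list of rows, each a list of 7 numbers: the closure in counts, from 0 (fully open) to 255 (shut), then the shift along the tool's x, y, z in m, then the turn, a rotation vector about the tool's x, y, z in degrees. In form: [[grip, x, y, z, ax, ay, az], ...]. A call has 1 to 10 rows; each row is the pose to reach, as a shift and turn from the pose commanded when the call began, along the tool's axes at that moment; what a row does not reach only later rows make up. A row lasts 1/10 s, in which the tool goes at most 50 mm and 8.59 degrees, less where a joint would pass 70% of its speed; a pose out of reach is approached as far as the arm can. A call with a gripper value outside its range is refused whole. The fingers move at their own pace and stop on an object; "newtons" is the grip in N (left out, the last holds). Time passes only in rows, so rows that repeat a pose let the fingers close. It gives the time, the measured TCP pose, the force, the opening and the grip force at its end, in the units of the state.
- status.get_obs(): the state, without advancing time (a new reading comes with each control period).
- optics.camera(name): name is "scene" or "side" or "wrist"; returns the picture (384x512x3 uint8, red, green, blue); there is no depth.
- optics.camera_params(name): a dict with "fx", "fy", "cx", "cy" (pixels), "rvec" (rotation vector, rad) and "tvec" (3), from world to camera coordinates, as OpenCV has them. Camera axes: x right, y down, z forward; pixel columns grow to the right and rows downward; lengths in m; the calibration is good to about 2 mm. A picture is of the moment at which its call begins: read the wrist's pose just before it. camera_params takes no time and is no camera call; for the wrist camera it gives the pose at the moment of the call.
- workorder.sign_off(): hands the job in; it is judged then, once.
The state is a dict: "t": time; "q": joint angles; "joint_velocities": joint speeds; "effort": joint torques, N m; "tcp_pos": TCP position; "tool_rot": TCP orientation; "force": force on the tool from outside, world axes, zero at the start; "wrist_torque": the same for the moment, N m; "opening": finger opening in m; "grasp_force": force on a finger pad.
Only numpy, scipy, OpenCV 4.12 (cv2) and the standard library are available. Lean on these libraries where they do the work, as an engineer would, in place of code of your own. Each camera call takes 0.05 s, during which the arm holds its last target. There are 200 camera calls.

## Working session

There is one attempt and no reset: what is moved stays moved. The work goes in short steps, Python scripts to look and compute and a tool call to move; the robot and the scene stay as the last step left them, time stands still between calls to the robot, and variables do not carry over. Pictures are saved under pics/ and viewed, at most 10 in all, crops included, and the job is handed in when it is done.

Besides the shell and the picture viewer there is one more tool, called as name(argument=value, ...) on one line, values as JSON. apply_moves: Moves the arm, as the interface text tells. Its arguments: {"type":"object","properties":{"moves":{"type":"array"},"newtons":{"type":"number"}},"required":["moves"]}

```bash
mkdir -p pics; ls
python3 - <<'E'
from station import status, optics, workorder, arm
import cv2, numpy as np
o=status.get_obs(); print(o['t'],o['tcp_pos'],o['tool_rot'],o['opening'],arm.grip_depth)
ims=[]
for n in ("scene","side"):
    im=optics.camera(n); cv2.imwrite(f"pics/{n}0.png",im[:,:,::-1]); p=optics.camera_params(n); print(n,{k:np.round(v,4).tolist() for k,v in p.items()})
E
```

```text
pics
0.0 [ 0.20561708 -0.53679969  0.40388627] [-3.08748431e+00 -5.71071213e-01  4.73958651e-04] 0.08531649219873169 0.1547
scene {'fx': 403.496, 'fy': 403.496, 'cx': 249.5265, 'cy': 190.1769, 'rvec': [1.0992, 2.6235, -0.7236], 'tvec': [0.429, -0.3232, 1.4716]}
side {'fx': 389.0633, 'fy': 389.0633, 'cx': 258.0501, 'cy': 190.4725, 'rvec': [1.0277, -2.4181, 1.0374], 'tvec': [0.4213, 0.3521, 1.0639]}
```

View pics/scene0.png

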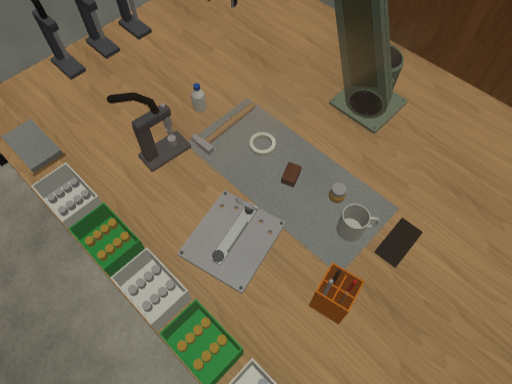

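View pics/side0.png

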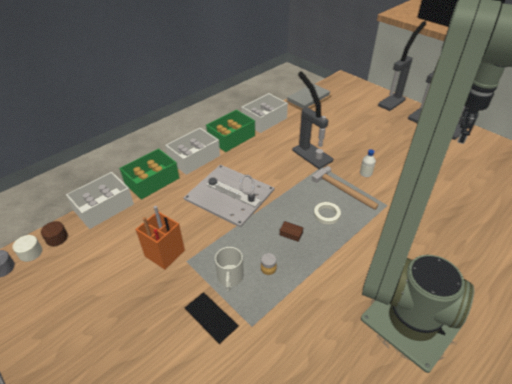

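The scene view has the jig at about (232,240), with the press at (163,140). In the side view the jig is at (230,192), with the ring near (250,185). I'll enlarge both.

Run:
```python
import cv2, numpy as np
a=cv2.imread("pics/scene0.png")[184:296,174:294]; b=cv2.imread("pics/side0.png")[158:226,180:280]
a=cv2.resize(a,(600,560),interpolation=cv2.INTER_CUBIC)
b=cv2.resize(b,(800,544),interpolation=cv2.INTER_CUBIC)
cv2.imwrite("pics/sc.png",a);cv2.imwrite("pics/sd.png",b)
```

```text
(no output)
```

View pics/sc.png

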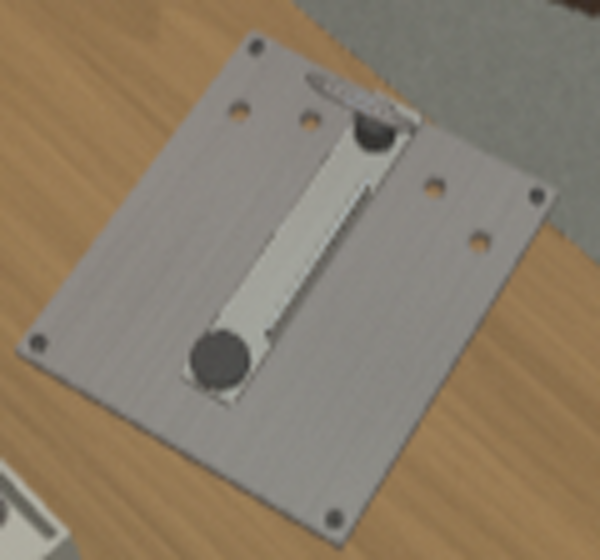

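View pics/sd.png

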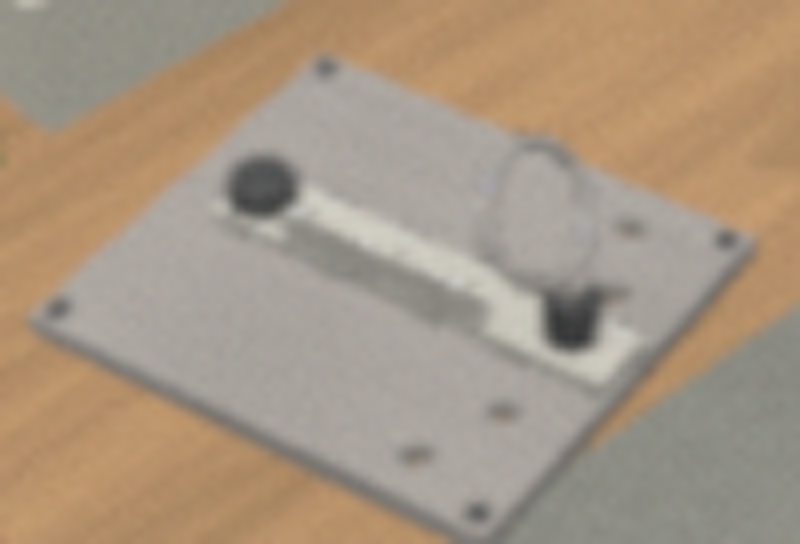

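```bash
cat > h.py <<'E'
import cv2, numpy as np
from scipy.optimize import least_squares
from scipy.spatial.transform import Rotation as R
from station import status, optics, workorder, arm
P={n:optics.camera_params(n) for n in("scene","side")}
def K(p): return np.array([[p['fx'],0,p['cx']],[0,p['fy'],p['cy']],[0,0,1.]])
def proj(p,X): return cv2.projectPoints(np.atleast_2d(X).astype(float),np.array(p['rvec']),np.array(p['tvec']),K(p),None)[0].reshape(-1,2)
def ray(p,uv,z):
    Rm=cv2.Rodrigues(np.array(p['rvec']))[0]; c=-Rm.T@np.array(p['tvec']); d=Rm.T@np.linalg.inv(K(p))@[*uv,1]
    return c+d*(z-c[2])/d[2]
def w(pose,X):
    x,y,a=pose; X=np.atleast_2d(X); c,s=np.cos(a),np.sin(a)
    return X@np.array([[c,-s,0],[s,c,0],[0,0,1]]).T+[x,y,0]
E
python3 - <<'E'
from h import *
hole=lambda d:[-.17*np.cos(np.radians(d)),.17*np.sin(np.radians(d)),.012]
co=[[-.2,-.11,.012],[-.2,.11,.012],[.05,.11,.012],[.05,-.11,.012]]
sc=[(250,33),(557,190),(342,545),(18,350),(240,110),(311,119),(434,187),(480,241)]
sX=np.array(co+[hole(d) for d in(-30,-15,15,30)])
sd=[(330,55),(757,243),(30,318),(490,545),(630,228),(500,411),(415,455)]
dX=np.array([co[3],co[0],co[2],co[1],hole(-30),hole(15),hole(30)])
su=(np.array(sc)+.5)/5-.5+[174,184]; du=(np.array(sd)+.5)/8-.5+[180,158]
f=lambda q:np.r_[proj(P['scene'],w(q,sX))-su,proj(P['side'],w(q,dX))-du].ravel()
r=least_squares(f,[.6,-.1,0],loss='soft_l1'); print(r.x.round(4)); print(r.fun.reshape(-1,2).round(1).tolist())
q=r.x; np.save('jig.npy',q)
print('ring',w(q,[-.154,0,.089]))
for n in P:
    t=np.linspace(0,2*np.pi,9)[:-1]; s=np.sin(np.pi/6);c=np.cos(np.pi/6)
    X=np.array([[-.154+.0315*np.cos(a)*s,.0315*np.sin(a),.089+.0315*np.cos(a)*c] for a in t])
    u=proj(P[n],w(q,X)); u=(u-([174,184] if n=='scene' else [180,158])+.5)*(5 if n=='scene' else 8)
    print(n,u.round().tolist())
for n,uv,z in[('press',(165,150),0),('tape',(262,143),.02),('block',(291,174),.03),('jar',(338,195),.0),('mug',(353,230),0),('mallet',(203,143),0),('glue',(200,107),0)]:
    W=ray(P['scene'],uv,z); c,s_=np.cos(q[2]),np.sin(q[2]); d=W[:2]-q[:2]; print(n,W.round(3),'jig',(c*d[0]+s_*d[1]).round(3),(-s_*d[0]+c*d[1]).round(3))
E
```

```text
[0.7961 0.057  0.2372]
[[0.4, -1.2], [0.8, -0.3], [0.2, -0.5], [-0.5, -0.5], [-0.1, -0.4], [-0.0, -0.3], [0.3, -0.6], [0.2, -0.6], [-1.8, -0.4], [-0.7, -0.8], [-1.0, -0.2], [-1.2, -0.7], [-0.6, -0.3], [-0.2, -0.1], [-0.4, -0.2]]
ring [[0.64643034 0.02079216 0.089     ]]
scene [[349.0, 100.0], [387.0, 118.0], [411.0, 127.0], [407.0, 121.0], [378.0, 104.0], [341.0, 86.0], [317.0, 77.0], [319.0, 82.0]]
side [[498.0, 153.0], [478.0, 201.0], [489.0, 257.0], [525.0, 287.0], [563.0, 274.0], [582.0, 227.0], [572.0, 173.0], [537.0, 142.0]]
press [ 0.657 -0.355  0.   ] jig -0.232 -0.368
tape [ 0.418 -0.132  0.02 ] jig -0.412 -0.095
block [0.448 0.022 0.03 ] jig -0.347 0.048
jar [0.387 0.169 0.   ] jig -0.372 0.205
mug [0.451 0.276 0.   ] jig -0.284 0.294
mallet [ 0.547 -0.286  0.   ] jig -0.323 -0.275
glue [ 0.445 -0.415  0.   ] jig -0.452 -0.376
```

```bash
cat >> h.py <<'E'
def goal(th, gx, gz, down=30, dy=0.0):
    """tool at guide angle th: grasp point at jig-radial offset gx from ring_mid's home radius along tool dir, gz lift; returns pos, Rot"""
    q=np.load('jig.npy'); yaw=q[2]+th; a=np.radians(down)
    h=np.array([np.cos(yaw),np.sin(yaw),0]); d=np.cos(a)*h+[0,0,-np.sin(a)]
    l=np.array([-h[1],h[0],0])
    mid=np.array([q[0],q[1],0])-.154*h+[0,0,.089+gz]
    Rm=np.c_[np.cross(-l,d),-l,d]
    return mid+d*(gx-arm.grip_depth)+l*dy, R.from_matrix(Rm)
def delta(p,Rt,cur=None):
    o=status.get_obs(); R0=R.from_rotvec(o['tool_rot']); p0=np.array(o['tcp_pos'])
    e=(R0.inv()*Rt).as_rotvec(degrees=True)
    return (R0.inv().apply(p-p0)).round(4).tolist(), e.round(2).tolist()
E
python3 - <<'E'
from h import *
print([x for x in dir(arm) if x[0]!='_'])
o=status.get_obs(); print(R.from_rotvec(o['tool_rot']).as_matrix().round(2))
p,Rt=goal(0,-.1,0); print(p,Rt.as_matrix().round(2)); print(delta(p,Rt))
p,Rt=goal(0,-.1,0.1); print(p,delta(p,Rt))
E
```

```text
['MotionError', 'grip_depth']
[[ 0.93  0.36 -0.  ]
 [ 0.36 -0.93  0.  ]
 [ 0.   -0.   -1.  ]]
[ 0.43203206 -0.03104841  0.21635   ] [[ 0.49  0.24  0.84]
 [ 0.12 -0.97  0.2 ]
 [ 0.87 -0.   -0.5 ]]
([0.3923, -0.391, 0.1883], [-3.94, 59.92, 6.63])
[ 0.43203206 -0.03104841  0.31635   ] ([0.3923, -0.3912, 0.0883], [-3.94, 59.92, 6.63])
```

apply_moves(moves=[[255,0.19,-0.19,0.045,-2,30,3.3],[255,0.392,-0.391,0.088,-3.9,60,6.6],[255,0.392,-0.391,0.088,-3.9,60,6.6],[255,0.392,-0.391,0.088,-3.9,60,6.6],[255,0.392,-0.391,0.088,-3.9,60,6.6],[255,0.392,-0.391,0.088,-3.9,60,6.6],[255,0.392,-0.391,0.088,-3.9,60,6.6],[255,0.392,-0.391,0.088,-3.9,60,6.6],[255,0.392,-0.391,0.088,-3.9,60,6.6],[255,0.392,-0.391,0.088,-3.9,60,6.6]], newtons=20)

```text
t: 1.1
tcp_pos: [0.4016, -0.0985, 0.3281]
tool_rot: [-2.605, -0.31, -1.505]
force: [1.0, -0.4, 0.3]
opening: -0.0005
grasp_force: 0.0
```

Run:
```python
from h import *
o=status.get_obs(); print(o['t'],np.round(o['q'],2),o['opening'],o['tcp_pos'])
print(delta(*goal(0,-.1,.1)),delta(*goal(0,-.08,0)))
```

```text
1.1 [-0.47  0.09  2.33  1.86  0.62 -0.75] -0.000503963336886233 [ 0.4015829  -0.09846928  0.32811255]
([0.0125, -0.0584, 0.0452], [0.07, -0.02, 0.03]) ([-0.0741, -0.0586, 0.1151], [0.07, -0.02, 0.03])
```

apply_moves(moves=[[255,-0.02,-0.04,0.03,0,0,0],[255,-0.045,-0.058,0.07,0,0,0],[255,-0.074,-0.0586,0.115,0,0,0],[255,-0.074,-0.0586,0.115,0,0,0],[255,-0.074,-0.0586,0.115,0,0,0],[255,-0.074,-0.0586,0.115,0,0,0]])

```text
t: 1.7
tcp_pos: [0.4488, -0.0282, 0.2069]
tool_rot: [-2.603, -0.312, -1.504]
force: [-0.5, -0.4, -0.4]
opening: -0.0001
grasp_force: 0.0
```

Run:
```python
from h import *
o=status.get_obs(); print(o['t'],np.round(o['q'],2),o['opening'],o['tcp_pos'],o['force'])
print(delta(*goal(0,-.08,0)))
p=optics.camera_params('wrist'); a=optics.camera('wrist'); b=optics.camera('side')
q=np.load('jig.npy'); t=np.linspace(0,2*np.pi,25)[:-1]; s=np.sin(np.pi/6);c=np.cos(np.pi/6)
X=np.array([[-.154+.028*np.cos(a_)*s,.028*np.sin(a_),.089+.028*np.cos(a_)*c] for a_ in t])
u=proj(p,w(q,X)); print(u.min(0),u.max(0))
im=cv2.resize(a[:,:,::-1],(800,600),interpolation=cv2.INTER_CUBIC)
for x in u: cv2.circle(im,tuple(int(v) for v in (x+.5)*1.5625),1,(0,0,255),-1)
cv2.imwrite('pics/w1.png',im)
x0,y0=190,110; cr=cv2.resize(b[y0:y0+100,x0:x0+130,::-1],None,fx=6,fy=6,interpolation=cv2.INTER_CUBIC)
for x in proj(P['side'],w(q,X)): cv2.circle(cr,tuple(int(v) for v in (x+.5-[x0,y0])*6),1,(0,0,255),-1)
cv2.imwrite('pics/s1.png',cr)
```

```text
1.7 [-0.21  0.4   2.44  2.58  0.78 -1.39] -9.552222332843976e-05 [ 0.4488312  -0.02823481  0.20686726] [-0.47871698 -0.43941569 -0.38048467]
([-0.0003, -0.0012, 0.0005], [-0.06, -0.03, 0.06])
[213.89389399 174.64359182] [286.52352453 242.41658694]
```

View pics/w1.png

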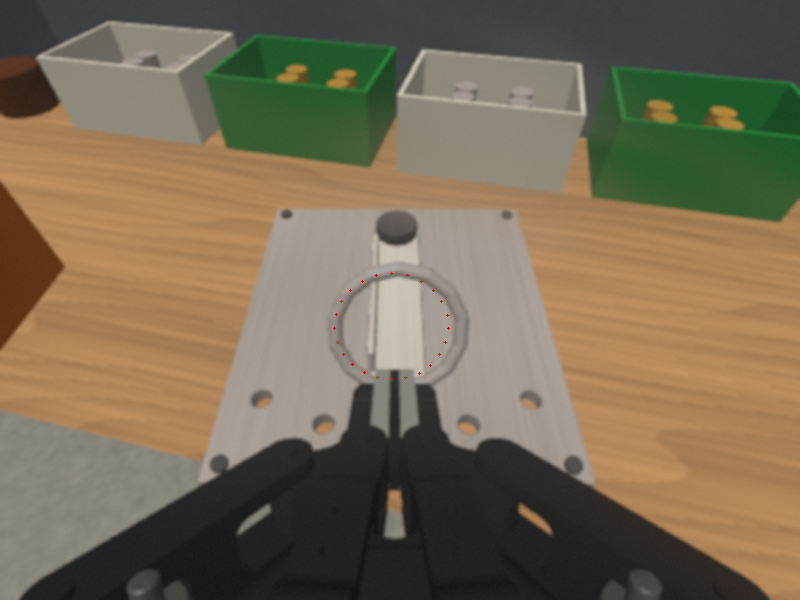

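View pics/s1.png

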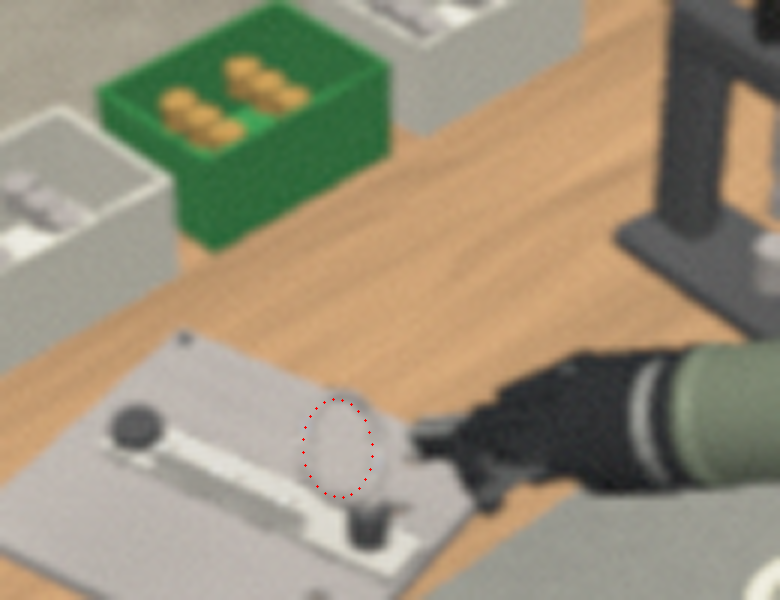

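The wrist view has the ring's inside spanning x 341–456 and y 276–384, about 7 px right of my prediction. Holes are at (262,400), (324,425), (469,425) and (530,401), and the fingertips at (395,385). I'll refit from these.

Run:
```python
from h import *
p=optics.camera_params('wrist')
hole=lambda d:[-.17*np.cos(np.radians(d)),.17*np.sin(np.radians(d)),.012]
X=np.array([hole(d) for d in(30,15,-15,-30)]+[[.05,.11,.012],[.05,-.11,.012]]+[[-.154,0,.089]])
u=np.array([(262,400),(324,425),(469,425),(530,401),(278,209),(515,209),(398.5,330)])/1.5625-.2
f=lambda q:(proj(p,w(q,X))-u).ravel()
r=least_squares(f,np.load('jig.npy'),loss='soft_l1'); print(np.load('jig.npy'),r.x,r.fun.reshape(-1,2).round(1).tolist())
o=status.get_obs();Rm=R.from_rotvec(o['tool_rot']); T=np.array(o['tcp_pos'])
tip=lambda x,y,z:T+Rm.apply([x,y,z])
print(proj(p,[tip(0,0,.173),tip(-.011,0,.173),tip(.011,0,.173),tip(0,0,.1547)])*1.5625)
for z in(.027,): print(proj(p,w(r.x,[[0,0,.05]]))*1.5625)
np.save('jig.npy',r.x); print(delta(*goal(0,-.08,0)), w(r.x,[-.154,0,.089]))
```

```text
[0.79611678 0.05698568 0.23724211] [0.79605107 0.05240319 0.23593654] [[0.3, -0.6], [0.2, -0.5], [-0.1, -0.2], [0.3, -0.5], [0.0, 1.0], [-0.3, 1.7], [-0.4, 2.0]]
[[392.50525661 390.46913822]
 [392.47196163 416.97571316]
 [392.54001943 362.79399562]
 [392.33943776 419.02780672]]
[[396.42211805 209.60565774]]
([-0.0021, 0.0023, 0.0005], [-0.01, -0.22, 0.15]) [[0.64631751 0.01640512 0.089     ]]
```

apply_moves(moves=[[255,-0.001,0.0018,0.0,0,0,0],[255,-0.001,0.0018,0.015,0,0,0],[255,-0.001,0.0018,0.03,0,0,0],[255,-0.001,0.0018,0.045,0,0,0],[255,-0.001,0.0018,0.055,0,0,0],[255,-0.001,0.0018,0.063,0,0,0],[255,-0.001,0.0018,0.07,0,0,0],[255,-0.001,0.0018,0.077,0,0,0],[255,-0.001,0.0018,0.084,0,0,0],[255,-0.001,0.0018,0.084,0,0,0]])

```text
t: 2.8
tcp_pos: [0.5203, -0.0129, 0.164]
tool_rot: [-2.603, -0.313, -1.506]
force: [-0.4, -0.1, 1.2]
opening: -0.0
grasp_force: 0.0
```

Run:
```python
from h import *
o=status.get_obs(); print(o['t'],o['tcp_pos'],np.round(o['force'],2),delta(*goal(0,.003,0)))
a=optics.camera('wrist'); b=optics.camera('side')
x0,y0=200,140
cr=cv2.resize(b[y0:y0+75,x0:x0+75,::-1],(400,400),interpolation=cv2.INTER_CUBIC)
wr=cv2.resize(a[130:290,180:340,::-1],(400,400),interpolation=cv2.INTER_CUBIC)
cv2.imwrite('pics/c2.png',np.hstack([wr,cr]))
```

```text
2.8 [ 0.52025044 -0.01292483  0.16396213] [-0.38 -0.08  1.2 ] ([-0.0002, 0.0009, -0.0021], [-0.08, -0.1, 0.13])
```

View pics/c2.png

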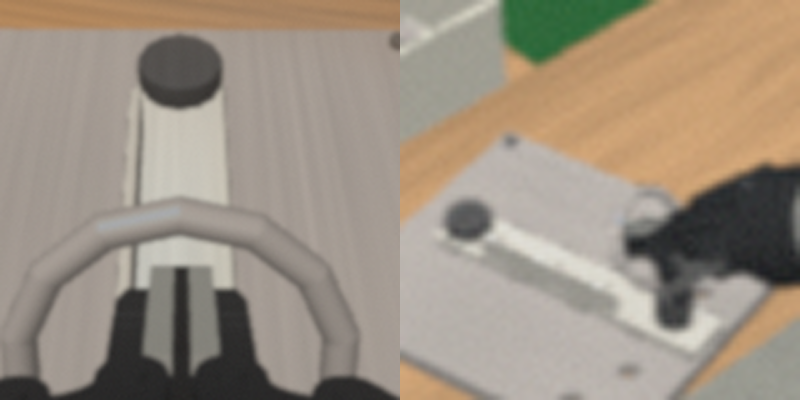

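apply_moves(moves=[[255,0.003,0.0005,0,0,0,0],[255,0.006,0.0005,0,0,0,0],[255,0.009,0.0005,0,0,0,0],[255,0.012,0.0005,0,0,0,0],[255,0.012,0.0005,0,0,0,0]])

```text
t: 3.4
tcp_pos: [0.5258, -0.0121, 0.1753]
tool_rot: [-2.602, -0.313, -1.508]
force: [0.3, -0.4, -0.3]
opening: -0.0001
grasp_force: 0.0
```

apply_moves(moves=[[255,0.003,0,-0.001,0,0,0],[255,0.006,0,-0.003,0,0,0],[255,0.006,0,-0.003,0,0,0]])

```text
t: 3.7
tcp_pos: [0.5252, -0.012, 0.1807]
tool_rot: [-2.607, -0.313, -1.501]
force: [-0.3, 0.3, -6.2]
opening: 0.0002
grasp_force: 2.4
```

apply_moves(moves=[[255,0.003,0,-0.0015,0,0,0],[255,0.006,0,-0.003,0,0,0],[255,0.008,0,-0.004,0,0,0],[255,0.01,0,-0.005,0,0,0],[255,0.01,0,-0.005,0,0,0]])

```text
t: 4.2
tcp_pos: [0.5255, -0.0119, 0.192]
tool_rot: [-2.606, -0.312, -1.501]
force: [-4.8, -0.9, -7.9]
opening: 0.0004
grasp_force: 4.8
```

apply_moves(moves=[[255,0.002,0,-0.001,0,0,0],[255,0.002,0,-0.001,0,0,0],[255,0.002,0,-0.001,0,0,0]])

```text
t: 4.5
tcp_pos: [0.5256, -0.0118, 0.1941]
tool_rot: [-2.606, -0.312, -1.501]
force: [-5.3, -1.2, -7.6]
opening: 0.0004
grasp_force: 5.1
```

Run:
```python
from h import *
for i in range(4):
    o=status.get_obs(); print(o['t'],np.round(o['tcp_pos'],4),np.round(o['force'],2)); a=optics.camera('wrist'); 
b=optics.camera('side')
g=(o['tcp_pos']); 
# lift estimate: current gz for gx
x=least_squares(lambda v: goal(0,v[0],v[1],dy=v[2])[0]-g,[0,0.02,0]).x; print('gx,gz,dy',x.round(4))
for k in range(1,7):
    th=-np.radians(15.2)*k/6
    print(k,delta(*goal(th,x[0],x[1],dy=x[2])))
cr=cv2.resize(b[140:215,200:275,::-1],(400,400),interpolation=cv2.INTER_CUBIC)
wr=cv2.resize(a[130:290,180:340,::-1],(400,400),interpolation=cv2.INTER_CUBIC)
cv2.imwrite('pics/c3.png',np.hstack([wr,cr]))
```

```text
4.5 [ 0.5256 -0.0118  0.1941] [-5.35 -1.23 -7.57]
4.55 [ 0.5255 -0.0119  0.194 ] [-5.7  -1.65 -8.32]
4.6 [ 0.5256 -0.0118  0.194 ] [-6.43 -1.95 -7.49]
4.65 [ 0.5256 -0.0118  0.194 ] [-6.37 -1.17 -7.84]
gx,gz,dy [0.0115 0.0334 0.0008]
1 ([0.0001, -0.0123, 0.0003], [-2.26, 0.13, 1.36])
2 ([0.0006, -0.0246, 0.001], [-4.46, 0.12, 2.63])
3 ([0.0013, -0.0368, 0.0022], [-6.65, 0.12, 3.9])
4 ([0.0023, -0.0489, 0.0039], [-8.84, 0.12, 5.17])
5 ([0.0035, -0.061, 0.0061], [-11.03, 0.12, 6.44])
6 ([0.0051, -0.0729, 0.0087], [-13.23, 0.12, 7.71])
```

View pics/c3.png

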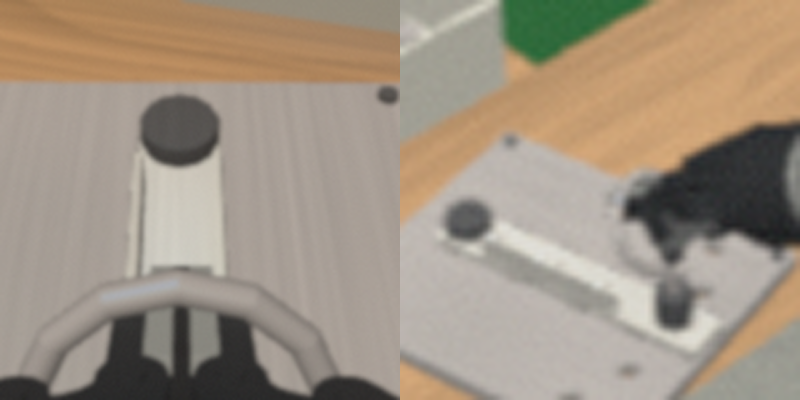

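Run:
```python
from h import *
x=[.0115,.0339,.0008]
for k in range(1,9):
    print(k,delta(*goal(np.radians(15)*k/8,x[0],x[1],dy=x[2])))
```

```text
1 ([0.0004, 0.009, -0.0001], [1.55, 0.13, -0.85])
2 ([0.0006, 0.0181, 0.0002], [3.17, 0.13, -1.79])
3 ([0.001, 0.0272, 0.0008], [4.8, 0.13, -2.72])
4 ([0.0015, 0.0362, 0.0017], [6.42, 0.13, -3.66])
5 ([0.0021, 0.0452, 0.0028], [8.04, 0.13, -4.6])
6 ([0.0029, 0.0542, 0.0042], [9.67, 0.13, -5.54])
7 ([0.0038, 0.0631, 0.0058], [11.29, 0.13, -6.48])
8 ([0.0049, 0.0719, 0.0077], [12.91, 0.13, -7.42])
```

apply_moves(moves=[[255,0.0003,0.005,0,0.9,0,-0.5],[255,0.0004,0.009,0,1.6,0,-0.9]])

```text
t: 4.95
tcp_pos: [0.5278, -0.0205, 0.1942]
tool_rot: [-2.588, -0.353, -1.489]
force: [-5.8, 0.2, -9.2]
opening: -0.0002
grasp_force: 5.2
```

apply_moves(moves=[[255,0.0003,0.009,0,1.6,0,-0.9],[255,0.0006,0.0181,0.0002,3.2,0,-1.8],[255,0.001,0.0272,0.0008,4.8,0,-2.75],[255,0.0015,0.0362,0.0017,6.4,0,-3.7],[255,0.0021,0.0452,0.0028,8.0,0,-4.6],[255,0.0029,0.0542,0.0042,9.7,0,-5.5],[255,0.0038,0.0625,0.0058,11.3,0,-6.5],[255,0.0038,0.0625,0.0058,11.3,0,-6.5]])

```text
t: 5.75
tcp_pos: [0.5522, -0.0802, 0.195]
tool_rot: [-2.45, -0.623, -1.413]
force: [-4.5, -3.8, -8.8]
opening: -0.0002
grasp_force: 5.2
```

Run:
```python
from h import *
o=status.get_obs(); print(o['t'],np.round(o['tcp_pos'],4),np.round(o['force'],2)); p=optics.camera_params('wrist');a=optics.camera('wrist'); b=optics.camera('scene')
print(delta(*goal(np.radians(15),.0115,.0339,dy=.0008)))
q=np.load('jig.npy'); print(proj(p,w(q,[0,0,.05])), proj(p,w(q,[-.2,-.11,.012])),q)
cr=cv2.resize(b[184:264,190:270,::-1],(400,400),interpolation=cv2.INTER_CUBIC)
wr=cv2.resize(a[130:290,180:340,::-1],(400,400),interpolation=cv2.INTER_CUBIC)
cv2.imwrite('pics/c4.png',np.hstack([wr,cr]))
```

```text
5.75 [ 0.5522 -0.0802  0.195 ] [-4.53 -3.77 -8.84]
([-0.0007, -0.0004, -0.0001], [0.08, 0.07, 0.03])
[[251.22290219 168.68564316]] [[341.27755006 470.81908149]] [0.79605107 0.05240319 0.23593654]
```

View pics/c4.png

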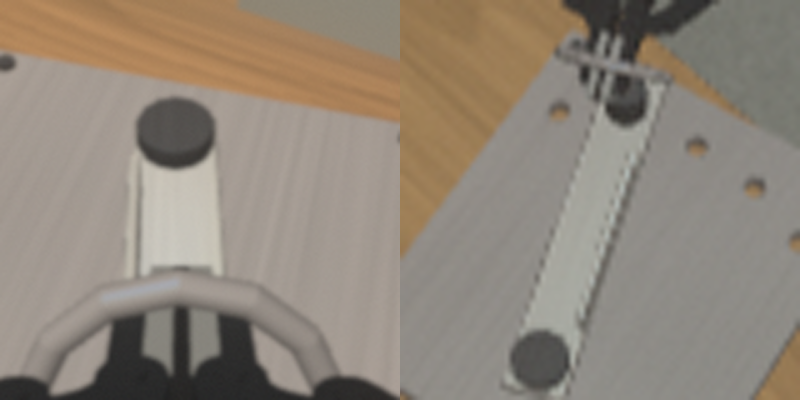

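The arm followed, and the pin now sits over the second hole from the press side with the -30° hole visible at (560,110). Lowering gently.

apply_moves(moves=[[255,-0.002,0,0.001,0,0,0],[255,-0.004,0,0.002,0,0,0],[255,-0.007,0,0.004,0,0,0],[255,-0.01,0,0.006,0,0,0],[255,-0.013,0,0.0075,0,0,0],[255,-0.013,0,0.0075,0,0,0]])

```text
t: 6.45
tcp_pos: [0.5519, -0.0795, 0.1801]
tool_rot: [-2.449, -0.622, -1.414]
force: [-5.8, -4.6, -6.5]
opening: -0.0002
grasp_force: 4.7
```

apply_moves(moves=[[255,-0.003,0,0.0015,0,0,0],[255,-0.006,0,0.003,0,0,0],[255,-0.009,0,0.003,0,0,0],[255,-0.013,0,0.003,0,0,0],[255,-0.017,0,0.003,0,0,0],[255,-0.017,0,0.003,0,0,0]])

```text
t: 7.05
tcp_pos: [0.5471, -0.0818, 0.1641]
tool_rot: [-2.447, -0.622, -1.416]
force: [-0.6, 0.3, 1.5]
opening: -0.0003
grasp_force: 0.0
```

apply_moves(moves=[[255,0,0,-0.01,0,0,0],[255,0,0,-0.025,0,0,0],[255,0,0,-0.04,0,0,0],[255,0,0,-0.06,0,0,0],[255,0,0,-0.09,0,0,0],[255,0,0,-0.12,0,0,0],[255,0,0,-0.12,0,0,0]])

```text
t: 7.75
tcp_pos: [0.4533, -0.1324, 0.2262]
tool_rot: [-2.45, -0.621, -1.419]
force: [-0.3, -0.1, 0.1]
opening: 0.0001
grasp_force: 0.0
```

Run:
```python
from h import *
o=status.get_obs(); print(o['t'],np.round(o['tcp_pos'],4),np.round(o['force'],2)); p=optics.camera_params('wrist');a=optics.camera('wrist'); b=optics.camera('side')
q=np.load('jig.npy'); qq=[q[0],q[1],q[2]+np.radians(15)]
im=cv2.resize(a[:,:,::-1],(800,600),interpolation=cv2.INTER_CUBIC)[100:500,200:600].copy()
s=.5;c=np.cos(np.pi/6); t=np.linspace(0,2*np.pi,25)[:-1]
X=np.array([[-.154+.028*np.cos(a_)*s,.028*np.sin(a_),.089+.028*np.cos(a_)*c] for a_ in t])
for x in proj(p,w(qq,X)): cv2.circle(im,tuple(int(v) for v in (x+.5)*1.5625-[200,100]),1,(0,0,255),-1)
cr=cv2.resize(b[140:220,200:280,::-1],(400,400),interpolation=cv2.INTER_CUBIC)
cv2.imwrite('pics/c5.png',np.hstack([im,cr]))
```

```text
7.75 [ 0.4533 -0.1324  0.2262] [-0.34 -0.15  0.06]
```

View pics/c5.png

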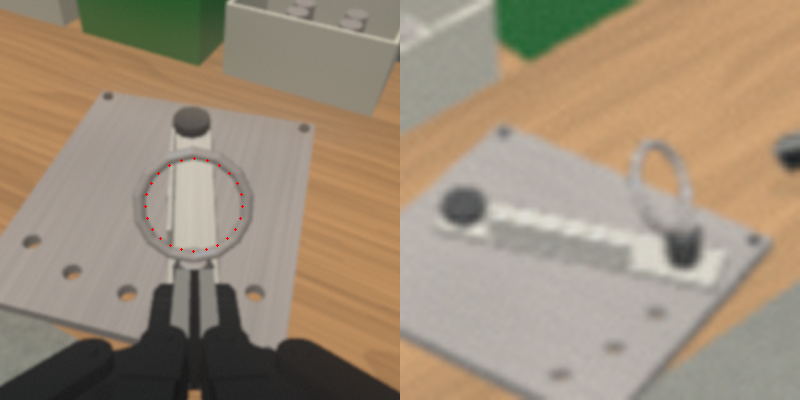

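The ring lies exactly on the outline predicted for a home pin at -15°, centred at (194,205). The fingers are clear, so I'll hand in.

```bash
python3 -c "
from station import workorder; print(workorder.sign_off())"
```

```text
the job is handed in; nothing more can be done
None
```

The guide arm is one hole over towards the press (the -15° hole, -y side), the pin looks fully home in the last wrist-camera check, and the gripper is clear of everything. I handed the job in at about 8 s; the sign-off returned no verdict.

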